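# Set the dust inlet's damper collar and fit its chip guard

## Task

Get the bench dust inlet ready for carving: turn its black damper collar by the orange handle until it clicks in at the stop with the red dot, and slip the blue chip guard down over the inlet's top until it sits fully home and level. Either may be done first. Leave the other things on the bench where they are, and let go of everything at the end.

Things in the scene. Friction and masses are not known exactly. Their poses are not given: they have to be found in the camera images.
- inlet: dust inlet screwed to the bench: grey round flange 240 mm across, 28 mm high, with an upright aluminium barrel. A grey click housing (34 mm square, 64 mm high, reaching 90 mm out) stands on its +x side. Origin on the barrel's axis at bench level, z up. 24 mm dots on the flange, 102 mm from the axis, mark the collar's four stops: black (closed, the start), then two white and one red in any order.
- shoulder (a point): on the barrel's axis, level with the upper face of its shoulder (94 mm across), 78 mm above the bench. Above it a plain spigot 68 mm in diameter stands up to 113 mm, tapering to 56 mm over its last 8 mm; the chip guard slips over it and rests on the shoulder.
- collar (a joint): damper collar, a black ribbed ring 104 mm across, 40 to 70 mm above the bench. Angle in rad about the inlet's axis, growing counter-clockwise from above, hard ends at -0.03 and 2.12. It clicks into stops at 0 (closed), 0.70, 1.40 and 2.09 and, let go, springs into the nearest; moving it over a click takes about 5 N at the handle.
- handle (a point): the collar's handle: an upright orange pin 16 mm in diameter, 80 mm out from the inlet's axis, 44 to 115 mm above the bench (this point is on its axis, 90 mm up); a flat orange arm 14 mm wide, 44 to 56 mm up, joins it to the collar. At a stop the pin lies in line between the inlet's axis and that stop's dot.
- mark_red: the red dot, 24 mm across and 3 mm thick, on the flange at the wanted stop (one of 0.70, 1.40, 2.09 rad); origin at its centre, 102 mm out from the inlet's axis, so 22 mm beyond the pin when the collar is set.
- guard_grip (a point): centre of the grip bar of the loose blue chip guard (about 140 g): a ring 88 mm outside, 76 mm inside, 45 mm high, with a bar across it on two uprights, 88 long, 14 wide, 20 high, its top 90 mm above the ring's underside. The point is on the ring's axis, 80 mm above its underside; x along the bar, z up. Fitted, it is 80 mm above the shoulder (158 mm above the bench); any yaw.
- gourd: turned wooden gourd, 66 mm across, 107 mm high, a bystander; origin under its foot
- brush: bench brush 200 mm long lying along its x, a bystander
- cork_block: cork sanding block 70 x 120 x 40 mm, a bystander; origin under its centre
- oil_jar: closed jar 60 mm across, 90 mm high, a bystander; origin under its centre
There are look-alikes about, which are no part of the job. There is more than one size of the part that bears guard_grip; the job needs the smaller.

How it is judged:
By the outcome, as a careful person would: the job done as asked, in the order asked, and still so for the second after the job is handed in, with the robot touching nothing.
It also fails if it takes over 64 s, if anything falls off the work surface, if the arm or the gripper's body presses on something with over 40 N, if the wrist force passes 120 N, or if a joint passes its speed limit or range.

## Robot

A 6-joint arm with a two-finger parallel gripper is mounted at the origin on the work surface. World frame = base frame: x ahead of the robot, y to its left, z up, the work surface at z = 0. Lengths are in m, angles in degrees, forces in N, time in s.
With the tool pointing down it reaches from about 0.35 to 0.875 m from the base axis. Payload 4.2 kg.
Tool frame: the origin (TCP) lies at the very end of the fingers, on their centre line; the grasp point (between the pads) lies 19 mm behind it (r.grip_point_offset is the distance from the TCP to the grasp point, in m); z points along the fingers, y is the line along which they close (so a half turn about z gives the same grasp; the last joint's range is limited). The gripper opens to 87 mm and grips with 3 to 60 N. Pads are 19 mm wide; open, the fingers measure 117 mm over their backs; the gripper's body (75 mm by 190 mm) begins 51 mm behind the grasp point.
Start: joints at [77.957, 22.042, 0.453, 0, -68.411, -14.817], TCP at [0.282, 0.558, 0.223] pointing down, gripper open.
Joint ranges: [-179.83, 179.83], [-69.29, 118.12], [-61.27, 80.66], [-181.25, 117.63], [-171.15, -9.14], [-177.46, 177.46]. Speed limits (degrees/s): [159.86, 159.86, 180, 180, 180, 180].

## Interface

Orientations are given as a 3x3 rotation matrix whose columns are the frame's x, y, z axes.
In Python, from station import r gives the robot as it stands.
- The arm moves only by the tool move_arm, never from a script. Its argument "series" is a list of rows, each a list of 3 entries, a list of its own where there are three numbers: the turn, a rotation vector about the tool's x, y, z as a fraction of full scale, then the shift along the tool's x, y, z as a fraction of full scale, then the opening, from 0 (shut) to 1 (fully open). A call has 1 to 12 rows; each row shifts and turns the commanded pose from where the row before left it, along the tool's axes as they then stand; what a row does not reach is not made up. Full scale, the value 1, is 0.5 m for a shift and 0.1 rad for a turn. A row lasts 1/10 s, in which the tool goes at most 50 mm and 8.59 degrees, less where a joint would pass 70% of its speed; a pose out of reach is approached as far as the arm can. A call with a number of a shift or a turn outside -1 to 1 is refused whole. A call with a gripper value outside its range is refused whole. The fingers move at their own pace and stop on an object; the grip force is fixed at half the most. Time passes only in rows, so rows that do not move let the fingers close. It gives the time, the measured TCP pose, the force, the opening and the grip force at its end, in the units of the state.
- r.sense(): the state, without advancing time (a new reading comes with each control period).
- r.capture(name): name is "scene" or "top" or "wrist"; returns a dict with "img" (420x560x3 uint8, red, green, blue), "fx", "fy", "cx", "cy" (pixels), "origin" and "orientation" of the camera in the world. Camera axes: x right, y up, looking along -z (the intrinsics and any distortion apply to the point x, -y, -z); pixel columns grow to the right and rows downward; lengths in m; the calibration is good to about 2 mm. The wrist camera is an equidistant fisheye: a pixel r from the principal point sees the ray r / f radians off the axis. A picture is of the moment at which its call begins. There is no depth.
- r.finish_job(): hands the job in; it is judged then, once.
Trained networks look in the newest picture that a camera, given by its name, has taken for a name from the list of things; names that differ only in an ending like _2 or _b are one class to them, and where a whole thing is asked for, a point or a joint stands for the part that bears it (a point fixed in the world has none). Each returns a list of dicts, best first, with "score" (0 to 1); they miss things now and then, are a little off and sometimes report something else, mostly with a low value. They report only what shows in the picture. A call takes as long as a camera call. They do not tell look-alikes from the thing itself.
- r.cut_out(target, camera): "pixels" (420x560 bool, what is visible of it) and "centre" ([column, row] in pixels, amid what is visible of it).
- r.pinpoint(target, camera): "centre" ([column, row] in pixels: a listed point, or the origin of a listed thing).
The state is a dict: "time_s": time; "joints": joint angles; "joint_velocities": joint speeds; "effort": joint torques, N m; "tcp_pos": TCP position; "ee_rot": TCP orientation; "wrist_force": force on the tool from outside, world axes, zero at the start; "moment": the same for the moment, N m; "gripper_width": opening from 0.0 (shut) to 1.0 (fully open); "gripper_force": force on a finger pad.
Only numpy, scipy, OpenCV 4.12 (cv2) and the standard library are available. Lean on these libraries where they do the work, as an engineer would, in place of code of your own. Each camera call takes 0.05 s, during which the arm holds its last target. There are 200 camera calls.

## Working session

There is one attempt and no reset: what is moved stays moved. The work goes in short steps, Python scripts to look and compute and a tool call to move; the robot and the scene stay as the last step left them, time stands still between calls to the robot, and variables do not carry over. Pictures are saved under pics/ and viewed, at most 10 in all, crops included, and the job is handed in when it is done.

Besides the shell and the picture viewer there is one more tool, called in YAML: its name, and indented under it one key for each argument. move_arm: Moves the arm, as the interface text tells. Its arguments: {"type":"object","properties":{"series":{"type":"array"}},"required":["series"]}

```bash
ls; mkdir -p pics; cat > h.py <<'E'
import numpy as np, cv2
from station import r
def ray(c,px):
    u=(px[0]-c['cx'])/c['fx']; v=(px[1]-c['cy'])/c['fy']
    if c.get('fish'):
        t=np.hypot(u,v); s=np.sin(t)/t if t>1e-9 else 1; d=np.array([u*s,-v*s,-np.cos(t)])
    else: d=np.array([u,-v,-1.])
    return np.array(c['origin']),np.array(c['orientation'])@(d/np.linalg.norm(d))
def atz(c,px,z):
    o,d=ray(c,px); return o+d*(z-o[2])/d[2]
def cap(n,save=None):
    c=r.capture(n); c['fish']=n=='wrist'
    if save: cv2.imwrite('pics/'+save+'.png',c['img'][:,:,::-1])
    return c
def tri(a,pa,b,pb):
    o1,d1=ray(a,pa);o2,d2=ray(b,pb)
    A=np.stack([d1,-d2],1); t=np.linalg.lstsq(A,o2-o1,rcond=None)[0]
    p,q=o1+t[0]*d1,o2+t[1]*d2; return (p+q)/2,np.linalg.norm(p-q)
E
python3 - <<'E'
from h import *
np.set_printoptions(precision=3,suppress=True)
C={}
for n in('top','scene'):
    c=C[n]=cap(n,n+'1'); print(n,{k:(np.round(v,3).tolist()) for k,v in c.items() if k not in('img','fish')})
    for t in('inlet','shoulder','handle','mark_red','guard_grip','gourd','brush','cork_block','oil_jar'):
        z={'shoulder':.078,'handle':.09,'mark_red':.03,'guard_grip':.08}.get(t,0)
        for d in r.pinpoint(t,n): print(n,t,round(d['score'],2),np.round(d['centre'],1),atz(c,d['centre'],z))
E
python3 -c "
import cv2,numpy as np
cv2.imwrite('pics/x.png',0) if 0 else None"
```

```text
pics
top {'fx': 492.734, 'fy': 492.734, 'cx': 284.776, 'cy': 208.271, 'origin': [0.544, -0.061, 1.431], 'orientation': [[0.011, 0.998, -0.065], [-1.0, 0.011, 0.002], [0.003, 0.065, 0.998]]}
top inlet 0.89 [321.1 234.9] [ 0.561 -0.17   0.   ]
top shoulder 0.67 [321.2 230.9] [ 0.571 -0.165  0.078]
top shoulder 0.63 [342.2 198. ] [ 0.663 -0.222  0.078]
top handle 0.54 [351.8 224.1] [ 0.591 -0.247  0.09 ]
top mark_red 0.53 [338.8 200.6] [ 0.659 -0.218  0.03 ]
top mark_red 0.49 [320.3 231.1] [ 0.572 -0.166  0.03 ]
top guard_grip 0.64 [196.2 162. ] [0.758 0.182 0.08 ]
top gourd 0.68 [121.4 237.8] [0.547 0.408 0.   ]
top gourd 0.21 [321.7 233.9] [ 0.564 -0.172  0.   ]
top brush 0.6 [444.4 270.5] [ 0.463 -0.527  0.   ]
top cork_block 0.89 [291.1 164.5] [ 0.766 -0.081  0.   ]
top oil_jar 0.68 [146.1 189.7] [0.687 0.341 0.   ]
scene {'fx': 534.67, 'fy': 534.67, 'cx': 281.362, 'cy': 210.081, 'origin': [1.26, -0.666, 1.378], 'orientation': [[0.718, -0.566, 0.406], [0.696, 0.596, -0.4], [-0.015, 0.569, 0.822]]}
scene inlet 0.89 [240.9 246.2] [ 0.584 -0.174  0.   ]
scene shoulder 0.84 [234.3 227.5] [ 0.562 -0.172  0.078]
scene handle 0.97 [222.  248.4] [ 0.595 -0.247  0.09 ]
scene mark_red 0.6 [243.6 270.2] [ 0.662 -0.234  0.03 ]
scene guard_grip 0.95 [322.7 167. ] [0.599 0.172 0.08 ]
scene gourd 0.85 [355.6 137.5] [0.553 0.399 0.   ]
scene gourd 0.27 [221.5 247.2] [ 0.544 -0.216  0.   ]
scene brush 0.84 [121.5 297.3] [ 0.461 -0.523  0.   ]
scene cork_block 0.94 [312.6 266.2] [ 0.785 -0.076  0.   ]
scene oil_jar 0.97 [381.4 168.7] [ 0.703  0.351 -0.   ]
```

View pics/top1.png

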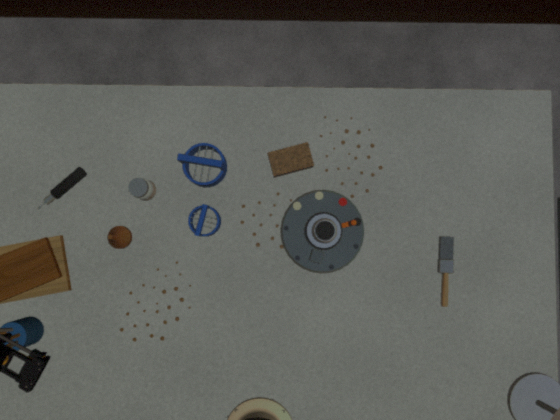

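View pics/scene1.png

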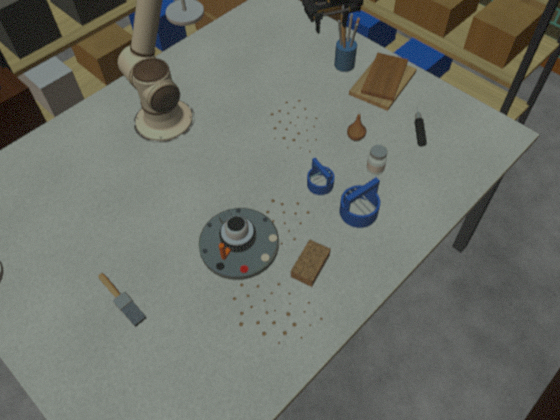

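The top view shows the small guard at (205,220) and the large one at (204,165). The inlet is at (323,231), its handle at (352,224) by the black dot. The next dot counter-clockwise is red at (343,202), so the wanted stop is 0.70.

```bash
cat >> h.py <<'E'
np.set_printoptions(precision=4,suppress=True)
from scipy.spatial.transform import Rotation as R
def plan(p,yaw=None):
    """shift (m, tool axes) and turn about tool z (rad) from the measured pose to TCP p; yaw = world heading of tool y (rad)"""
    s=r.sense(); M=np.array(s['ee_rot']); print('t',s['time_s'],'tcp',np.array(s['tcp_pos']),'F',np.array(s['wrist_force']),'w',s['gripper_width'])
    print('toolz',M[:,2],'yaw_y deg',np.degrees(np.arctan2(M[1,1],M[0,1])))
    print('shift',M.T@(np.array(p)-s['tcp_pos']),'scale units',M.T@(np.array(p)-s['tcp_pos'])/.5)
    if yaw is not None:
        y=np.array([np.cos(yaw),np.sin(yaw),0]); z=np.array([0,0,-1.]); T=np.stack([np.cross(y,z),y,z],1)
        for k in(0,1):
            rv=R.from_matrix(M.T@T).as_rotvec(); print('rotvec',rv,'units',rv/.1); T=T@np.diag([-1,-1,1])
E
python3 - <<'E'
from h import *
c=r.capture('top'); c['fish']=False
print('guard',atz(c,(205,220),.08))
print(np.array(r.sense()['ee_rot'])); plan([.45,.02,.33],np.radians(-72+90))
print(r.sense())
E
```

```text
guard [0.5977 0.1543 0.08  ]
[[ 0.8921 -0.4519 -0.    ]
 [-0.4519 -0.8921  0.    ]
 [-0.      0.     -1.    ]]
t 1.05 tcp [0.2824 0.5575 0.2226] F [-0.1216 -1.5943 -0.0416] w 0.9959586525348797
toolz [-0.  0. -1.] yaw_y deg -116.8644411907476
shift [ 0.3925  0.4038 -0.1075] scale units [ 0.7849  0.8076 -0.2149]
rotvec [-0.      0.     -2.3538] units [ -0.0003   0.0002 -23.5383]
rotvec [0.     0.     0.7878] units [0.0001 0.0002 7.8776]
{'time_s': 1.05, 'joints': array([ 77.9552,  22.0403,   0.4523,  -0.0016, -68.4118, -14.819 ]), 'joint_velocities': array([ 0.0761,  0.0147, -0.0362, -0.1104, -0.0521, -0.0927]), 'effort': array([ -0.0003, -39.0479,  18.7627,   4.2241,   0.0155,  -0.    ]), 'tcp_pos': array([0.2824, 0.5575, 0.2226]), 'ee_rot': array([[ 0.8921, -0.4519, -0.    ],
       [-0.4519, -0.8921,  0.    ],
       [-0.    ,  0.    , -1.    ]]), 'wrist_force': array([-0.1216, -1.5943, -0.0416]), 'moment': array([ 0.019 ,  0.0011, -0.0103]), 'gripper_force': 0.0, 'gripper_width': 0.9959586525348797}
```

move_arm:
  series:
    - [[0,0,0],[0.068,0.068,-0.018],1]
    - [[0,0,0],[0.068,0.068,-0.018],1]
    - [[0,0,0],[0.068,0.068,-0.018],1]
    - [[0,0,0],[0.068,0.068,-0.018],1]
    - [[0,0,0],[0.068,0.068,-0.018],1]
    - [[0,0,0],[0.068,0.068,-0.018],1]
    - [[0,0,0],[0.068,0.068,-0.018],1]
    - [[0,0,0],[0.068,0.068,-0.018],1]
    - [[0,0,0],[0.068,0.068,-0.018],1]
    - [[0,0,0],[0.068,0.068,-0.018],1]
    - [[0,0,0],[0.068,0.068,-0.018],1]
    - [[0,0,0],[0.068,0.068,-0.018],1]

```text
time_s: 2.25
tcp_pos: [0.4621, 0.0073, 0.3314]
ee_rot: [[0.892, -0.451, 0.001], [-0.451, -0.892, 0.0], [0.001, -0.001, -1.0]]
wrist_force: [0.4, 0.7, 0.7]
gripper_width: 1.003
gripper_force: 0.0
```

```bash
python3 - <<'E'
from h import *
c=cap('wrist','w1'); print(c['origin'],c['orientation'],c['fx'])
for t in('inlet','shoulder','handle','mark_red','guard_grip'):
    z={'shoulder':.078,'handle':.09,'mark_red':.03,'guard_grip':.08}.get(t,0)
    for d in r.pinpoint(t,'wrist'): print(t,round(d['score'],2),np.round(d['centre'],1),atz(c,d['centre'],z))
plan([.56,-.17,.3],np.radians(18))
E
```

```text
[ 0.5358 -0.0295  0.4948] [[-0.4501  0.8528  0.2649]
 [-0.893  -0.4295 -0.1347]
 [-0.0011 -0.2971  0.9548]] 325.19226210127806
inlet 0.89 [348.9  55.9] [ 0.5672 -0.1747  0.    ]
shoulder 0.81 [359.   45.2] [ 0.5701 -0.171   0.078 ]
shoulder 0.24 [ 66.4 226.3] [0.5454 0.3312 0.078 ]
handle 0.77 [403.2   7.3] [ 0.5956 -0.2498  0.09  ]
guard_grip 0.73 [66.7 48.6] [0.7735 0.1824 0.08  ]
guard_grip 0.71 [126.9 144.5] [0.5954 0.1624 0.08  ]
t 2.55 tcp [0.4616 0.0098 0.3303] F [-0.757   0.8719 -1.573 ] w 1.0022841812201966
toolz [-0.0005  0.0002 -1.    ] yaw_y deg -116.81969361922137
shift [0.1689 0.116  0.0302] scale units [0.3378 0.2321 0.0604]
rotvec [-0.0006  0.0003 -2.353 ] units [ -0.0063   0.0035 -23.5305]
rotvec [0.0003 0.0005 0.7885] units [0.0028 0.0051 7.8855]
```

View pics/w1.png

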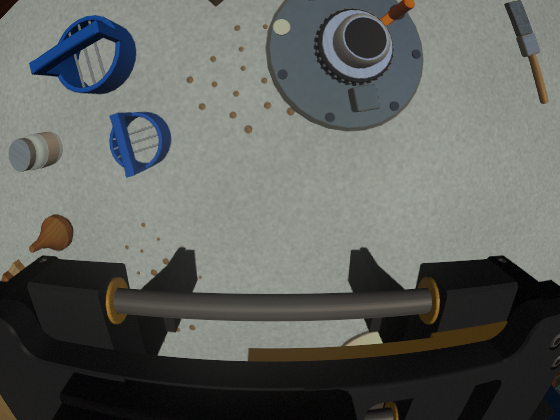

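The wrist view agrees: the inlet is at (0.569,-0.172) and the handle at (0.595,-0.249). The small guard is at (127,144) in the image, about (0.596,0.160) in the world. I'll do the collar first.

```bash
python3 - <<'E'
from h import *
plan([.595,-.2485,.24],np.radians(18.8))
E
```

```text
t 2.55 tcp [0.4616 0.0098 0.3303] F [-0.757   0.8719 -1.573 ] w 1.0022841812201966
toolz [-0.0005  0.0002 -1.    ] yaw_y deg -116.81969361922137
shift [0.2356 0.1703 0.0902] scale units [0.4712 0.3406 0.1803]
rotvec [-0.0006  0.0003 -2.367 ] units [ -0.0063   0.0034 -23.6701]
rotvec [0.0003 0.0005 0.7746] units [0.0028 0.0051 7.7458]
```

move_arm:
  series:
    - [[0,0,0],[0.067,0.0487,0.0258],1]
    - [[0,0,0],[0.067,0.0487,0.0258],1]
    - [[0,0,0],[0.067,0.0487,0.0258],1]
    - [[0,0,0],[0.067,0.0487,0.0258],1]
    - [[0,0,0],[0.067,0.0487,0.0258],1]
    - [[0,0,0],[0.067,0.0487,0.0258],1]
    - [[0,0,0],[0.067,0.0487,0.0258],1]
    - [[0,0,0.97],[0,0,0],1]
    - [[0,0,0.97],[0,0,0],1]
    - [[0,0,0.97],[0,0,0],1]
    - [[0,0,0.97],[0,0,0],1]
    - [[0,0,0.97],[0,0,0],1]

```text
time_s: 3.75
tcp_pos: [0.5948, -0.2464, 0.2398]
ee_rot: [[0.578, -0.816, -0.001], [-0.816, -0.578, 0.0], [-0.001, 0.001, -1.0]]
wrist_force: [0.4, 0.1, -0.4]
gripper_width: 1.002
gripper_force: 0.0
```

move_arm:
  series:
    - [[0,0,0.97],[0,0,0],1]
    - [[0,0,0.97],[0,0,0],1]
    - [[0,0,0.97],[0,0,0],1]
    - [[0,0,0],[0,0,0],1]

```text
time_s: 4.15
tcp_pos: [0.5948, -0.2466, 0.2399]
ee_rot: [[0.323, -0.946, -0.001], [-0.946, -0.323, 0.0], [-0.0, 0.001, -1.0]]
wrist_force: [-0.1, 1.3, 0.8]
gripper_width: 1.0
gripper_force: 0.0
```

```bash
python3 - <<'E'
from h import *
c=cap('wrist','w2')
for t in('inlet','shoulder','handle','mark_red'):
    z={'shoulder':.078,'handle':.09,'mark_red':.03,'guard_grip':.08}.get(t,0)
    for d in r.pinpoint(t,'wrist'): print(t,round(d['score'],2),np.round(d['centre'],1),atz(c,d['centre'],z))
plan([.595,-.2485,.075],np.radians(18.8))
E
```

```text
inlet 0.64 [272.2 238.2] [ 0.5688 -0.17    0.    ]
handle 0.97 [271.8 195.6] [ 0.5959 -0.2473  0.09  ]
mark_red 0.78 [217.8 185. ] [ 0.6557 -0.2243  0.03  ]
t 4.4 tcp [ 0.5944 -0.2481  0.2402] F [-0.3899  0.2199  0.4481] w 1.0005251061249054
toolz [-0.0002  0.     -1.    ] yaw_y deg -161.20104583523866
shift [ 0.0006 -0.0005  0.1652] scale units [ 0.0012 -0.001   0.3304]
rotvec [ 0.0001 -0.0002  3.1416] units [ 0.001  -0.0023 31.4157]
rotvec [ 0.0001  0.0001 -0.    ] units [ 0.0014  0.0007 -0.0002]
```

View pics/w2.png

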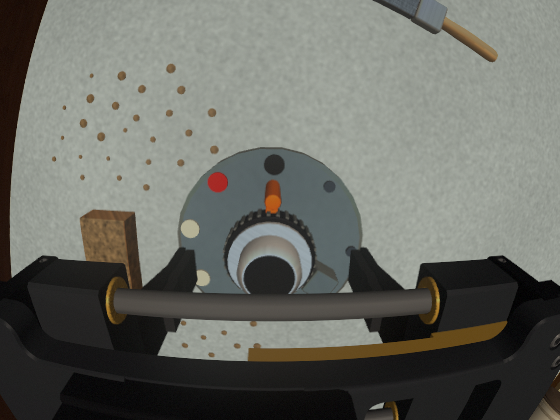

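The wrist view shows the pin at (272,196), in line with the black dot at (274,164), and the red dot at (218,182). The fingers straddle the pin, so I descend and grip.

move_arm:
  series:
    - [[0,0,0],[0,0,0.07],1]
    - [[0,0,0],[0,0,0.07],1]
    - [[0,0,0],[0,0,0.07],1]
    - [[0,0,0],[0,0,0.06],1]
    - [[0,0,0],[0,0,0.06],1]
    - [[0,0,0],[0,0,0],0.5]
    - [[0,0,0],[0,0,0],0]
    - [[0,0,0],[0,0,0],0]
    - [[0,0,0],[0,0,0],0]
    - [[0,0,0],[0,0,0],0]
    - [[0,0,0],[0,0,0],0]
    - [[0,0,0],[0,0,0],0]

```text
time_s: 5.6
tcp_pos: [0.5943, -0.2488, 0.0757]
ee_rot: [[0.32, -0.947, 0.001], [-0.947, -0.32, -0.0], [0.0, -0.001, -1.0]]
wrist_force: [-0.1, 0.0, 0.2]
gripper_width: 0.444
gripper_force: 0.0
```

```bash
python3 - <<'E'
from h import *
plan([.595,-.2485,.075],np.radians(18.8))
# arc rows: 14 rows of .05 rad about axis (chord in tool frame, turn after half step)
print('radius', np.array(r.sense()['tcp_pos'])-[.569,-.171,0])
E
```

```text
t 5.6 tcp [ 0.5943 -0.2488  0.0757] F [-0.1331  0.0121  0.1688] w 0.44445616329390836
toolz [ 0.0007 -0.0001 -1.    ] yaw_y deg -161.32451498913957
shift [-0.0001 -0.0008  0.0007] scale units [-0.0001 -0.0015  0.0014]
rotvec [-0.0005  0.001   3.1394] units [-0.0046  0.0095 31.3942]
rotvec [-0.0006 -0.0003 -0.0022] units [-0.0061 -0.0029 -0.0217]
radius [ 0.0253 -0.0778  0.0757]
```

move_arm:
  series:
    - [[0,0,0],[0,0,0],0]
    - [[0,0,0],[0,0,0],0]
    - [[0,0,0],[0,0,0],0]
    - [[0,0,0],[0,0,0],0]
    - [[0,0,0],[0,0,0],0]
    - [[0,0,0],[0,0,0],0]
    - [[0,0,0],[0,0,0],0]

```text
time_s: 6.3
tcp_pos: [0.5943, -0.2488, 0.0752]
ee_rot: [[0.32, -0.947, 0.0], [-0.947, -0.32, -0.0], [0.0, -0.0, -1.0]]
wrist_force: [1.4, -0.6, -0.5]
gripper_width: 0.176
gripper_force: 30.0
```

move_arm:
  series:
    - [[0,0,-0.5],[-0.0002,-0.008,0],0]
    - [[0,0,-0.5],[-0.0002,-0.008,0],0]
    - [[0,0,-0.5],[-0.0002,-0.008,0],0]
    - [[0,0,-0.5],[-0.0002,-0.008,0],0]
    - [[0,0,-0.5],[-0.0002,-0.008,0],0]
    - [[0,0,-0.5],[-0.0002,-0.008,0],0]
    - [[0,0,-0.5],[-0.0002,-0.008,0],0]
    - [[0,0,-0.5],[-0.0002,-0.008,0],0]
    - [[0,0,-0.5],[-0.0002,-0.008,0],0]
    - [[0,0,-0.5],[-0.0002,-0.008,0],0]
    - [[0,0,-0.5],[-0.0002,-0.008,0],0]
    - [[0,0,-0.5],[-0.0002,-0.008,0],0]

```text
time_s: 7.5
tcp_pos: [0.635, -0.222, 0.0753]
ee_rot: [[0.801, -0.599, 0.005], [-0.599, -0.801, -0.002], [0.005, -0.002, -1.0]]
wrist_force: [5.5, -3.6, -4.8]
gripper_width: 0.174
gripper_force: 30.0
```

move_arm:
  series:
    - [[0,0,-0.5],[-0.0002,-0.008,0],0]
    - [[0,0,-0.5],[-0.0002,-0.008,0],0]
    - [[0,0,0],[0,0,0],0]
    - [[0,0,0],[0,0,0],0]

```text
time_s: 7.9
tcp_pos: [0.6396, -0.2157, 0.0753]
ee_rot: [[0.856, -0.517, 0.006], [-0.517, -0.856, -0.002], [0.006, -0.001, -1.0]]
wrist_force: [5.8, -5.2, -5.1]
gripper_width: 0.176
gripper_force: 30.0
```

move_arm:
  series:
    - [[0,0,0],[0,0,0],0.5]
    - [[0,0,0],[0,0,0],0.5]
    - [[0,0,0],[0,0,0],0.5]
    - [[0,0,0],[0,0,0],0.5]
    - [[0,0,0],[0,0,-0.05],0.7]
    - [[0,0,0],[0,0,-0.08],1]
    - [[0,0,0],[0,0,-0.08],1]
    - [[0,0,0],[0,0,-0.08],1]
    - [[0,0,0],[0,0,-0.08],1]
    - [[0,0,0],[0,0,0],1]

```text
time_s: 8.9
tcp_pos: [0.6397, -0.2154, 0.2684]
ee_rot: [[0.856, -0.518, 0.014], [-0.518, -0.856, -0.004], [0.014, -0.004, -1.0]]
wrist_force: [0.1, -1.1, 0.4]
gripper_width: 0.945
gripper_force: 0.0
```

```bash
python3 - <<'E'
from h import *
c=cap('wrist','w3')
P={}
for t in('inlet','shoulder','handle','mark_red'):
    z={'shoulder':.078,'handle':.09,'mark_red':.03,'guard_grip':.08}.get(t,0)
    for d in r.pinpoint(t,'wrist'):
        p=atz(c,d['centre'],z); P.setdefault(t,p); print(t,round(d['score'],2),np.round(d['centre'],1),p)
for t in('handle','mark_red'):
    if t in P:
        v=P[t]-[.569,-.171,0]; print(t,np.degrees(np.arctan2(v[1],v[0])),np.hypot(*v[:2]))
plan([.596,.160,.24])
E
```

```text
inlet 0.94 [271.8 236.6] [ 0.5679 -0.1696  0.    ]
handle 0.94 [275.1 193.8] [ 0.6376 -0.2164  0.09  ]
mark_red 0.79 [274.7 166.1] [ 0.656  -0.2272  0.03  ]
handle -33.46678112327996 0.08224436363745474
mark_red -32.83162802391594 0.10357878206350896
t 9.15 tcp [ 0.6361 -0.2141  0.2584] F [ 0.4238  0.6947 -0.7886] w 0.9931780296449794
toolz [-0.0035  0.0008 -1.    ] yaw_y deg -121.2161081970844
shift [-0.2282 -0.2992  0.0188] scale units [-0.4563 -0.5984  0.0376]
```

View pics/w3.png

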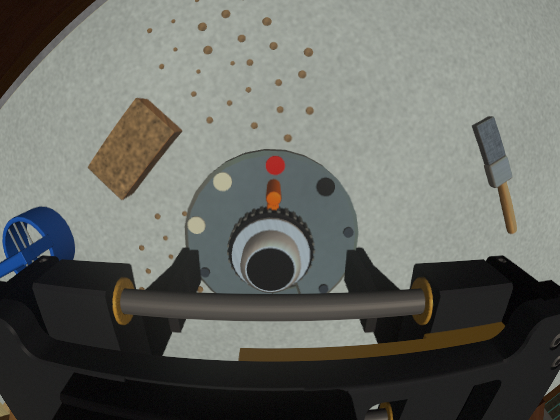

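The collar is set: the pin at (274,194) is in line with the red dot at (275,166). Next is the small guard.

move_arm:
  series:
    - [[0,0,0],[-0.05,-0.065,0],1]
    - [[0,0,0],[-0.055,-0.075,0],1]
    - [[0,0,0],[-0.055,-0.075,0],1]
    - [[0,0,0],[-0.055,-0.075,0],1]
    - [[0,0,0],[-0.055,-0.075,0],1]
    - [[0,0,0],[-0.055,-0.075,0],1]
    - [[0,0,0],[0,0,0],1]

```text
time_s: 9.85
tcp_pos: [0.6111, 0.0627, 0.2586]
ee_rot: [[0.858, -0.513, -0.003], [-0.513, -0.858, -0.0], [-0.002, 0.001, -1.0]]
wrist_force: [0.5, -0.4, -0.3]
gripper_width: 1.001
gripper_force: 0.0
```

```bash
python3 - <<'E'
from h import *
def look(n,save=None):
    c=cap(n,save)
    for t in('inlet','shoulder','guard_grip'):
        z={'shoulder':.078,'guard_grip':.08}.get(t,0)
        for d in r.pinpoint(t,n): print(n,t,round(d['score'],2),np.round(d['centre'],1),atz(c,d['centre'],z))
    # cut-outs of the guards: top-of-bar direction
    g=cv2.cvtColor(c['img'],cv2.COLOR_RGB2GRAY)
    for d in r.cut_out('guard_grip',n):
        print(n,'cut',round(d['score'],2),np.round(d['centre']),d['pixels'].sum())
    o=[d for d in r.pinpoint('shoulder',n)][:1]
    dark=(g<45).astype(np.uint8); k,l,st,ce=cv2.connectedComponentsWithStats(dark)
    for i in range(1,k):
        if 150<st[i,4]<4000: 
            p=atz(c,ce[i],.113)
            if np.hypot(p[0]-.57,p[1]+.17)<.08: print(n,'dark blob',st[i],ce[i],p)
look('wrist','w4'); look('top'); look('scene')
plan([.596,.160,.24])
E
```

```text
wrist inlet 0.57 [429.8 120.9] [ 0.5701 -0.1668  0.    ]
wrist shoulder 0.91 [461.5 121.4] [ 0.5714 -0.1718  0.078 ]
wrist guard_grip 0.9 [204.3 241.8] [0.5989 0.1615 0.08  ]
wrist guard_grip 0.68 [114.3 131.6] [0.7625 0.18   0.08  ]
wrist cut 0.62 [210. 231.] 3331
wrist cut 0.61 [131. 128.] 7275
wrist dark blob [411  76  50  88 962] [425.236  122.4917] [ 0.6011 -0.1109  0.113 ]
wrist dark blob [ 459  102   37   44 1211] [477.1313 123.5442] [ 0.5716 -0.1706  0.113 ]
top inlet 0.9 [323.1 232.8] [ 0.5676 -0.1762  0.    ]
top inlet 0.29 [146.4 186.5] [0.6967 0.34   0.    ]
top shoulder 0.89 [323.  230.9] [ 0.5715 -0.1697  0.078 ]
top guard_grip 0.77 [197.4 158.8] [0.7668 0.179  0.08  ]
top guard_grip 0.64 [200.6 223.1] [0.5891 0.1662 0.08  ]
top cut 0.63 [201. 161.] 811
top cut 0.51 [204. 235.] 96
top dark blob [316 222  18  17 243] [324.535  230.0412] [ 0.5732 -0.171   0.113 ]
scene inlet 0.84 [240.4 245.3] [ 0.5802 -0.1728  0.    ]
scene shoulder 0.68 [234.3 231.1] [ 0.5712 -0.1801  0.078 ]
scene shoulder 0.43 [239.5 250.4] [ 0.629  -0.2139  0.078 ]
scene guard_grip 0.97 [321.9 168.5] [0.6011 0.1654 0.08  ]
scene guard_grip 0.58 [359.3 194.7] [0.7499 0.1669 0.08  ]
scene cut 0.76 [358. 201.] 1244
scene cut 0.73 [323. 176.] 581
t 10.75 tcp [0.612  0.0579 0.2603] F [-0.2832  0.528   0.5518] w 1.0002197971661921
toolz [ 0.0001  0.     -1.    ] yaw_y deg -121.21446612333725
shift [-0.0666 -0.079   0.0203] scale units [-0.1332 -0.1579  0.0406]
```

View pics/w4.png

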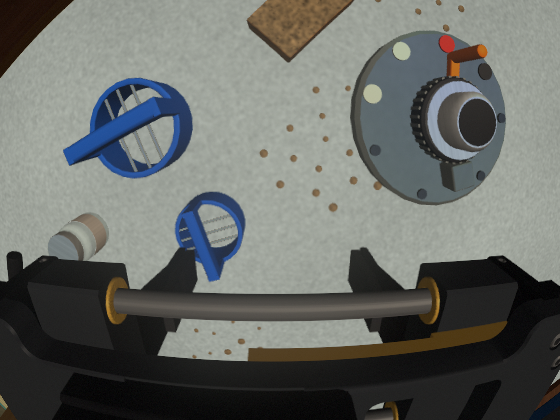

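The small guard shows at (210,238), its bar running from about (187,214) to (213,277). The collar's pin is still at the red dot.

```bash
python3 - <<'E'
from h import *
c=cap('wrist'); a,b=atz(c,(187,214),.09),atz(c,(213,277),.09); print(a,b,np.linalg.norm(a-b))
v=b-a; y=np.arctan2(v[1],v[0]); print('bar deg',np.degrees(y)); plan([.599,.162,.22],y+np.pi/2)
t=cap('top'); a,b=atz(t,(199,233),.09),atz(t,(208,207),.09); v=b-a; print('top bar deg',np.degrees(np.arctan2(v[1],v[0])),np.linalg.norm(v),(a+b)/2); print(r.sense()['joints'])
E
```

```text
[0.6402 0.1513 0.09  ] [0.561  0.1708 0.09  ] 0.08152696480993651
bar deg 166.16228142967563
t 10.8 tcp [0.612  0.058  0.2603] F [-0.6092  0.2532 -0.5557] w 1.000935493074439
toolz [ 0.  0. -1.] yaw_y deg -121.21038185803332
shift [-0.065  -0.0822  0.0403] scale units [-0.1301 -0.1644  0.0806]
rotvec [-0.0001 -0.     -0.3032] units [-0.0006 -0.0002 -3.0321]
rotvec [-0.      0.0001  2.8384] units [-0.0004  0.0009 28.3838]
top bar deg -17.8821210872343 0.07468505709373612 [0.5974 0.1568 0.09  ]
[ 20.4773  19.7568   2.4441   0.0013 -72.6847  38.3114]
```

move_arm:
  series:
    - [[0,0,0],[-0.0434,-0.0548,0.0267],1]
    - [[0,0,0],[-0.0434,-0.0548,0.0267],1]
    - [[0,0,0],[-0.0434,-0.0548,0.0267],1]
    - [[0,0,-0.8],[0,0,0],1]
    - [[0,0,-0.8],[0,0,0],1]
    - [[0,0,-0.8],[0,0,0],1]
    - [[0,0,-0.8],[0,0,0],1]
    - [[0,0,0],[0,0,0],1]
    - [[0,0,0],[0,0,0],1]
    - [[0,0,0],[0,0,0],1]

```text
time_s: 11.85
tcp_pos: [0.5989, 0.1619, 0.2202]
ee_rot: [[0.975, -0.224, -0.0], [-0.224, -0.975, 0.0], [-0.0, -0.0, -1.0]]
wrist_force: [-1.0, -0.0, 0.6]
gripper_width: 1.004
gripper_force: 0.0
```

```bash
python3 - <<'E'
from h import *
c=cap('wrist')
im=c['img'][130:310,180:400]; cv2.imwrite('pics/w5.png',cv2.resize(im[:,:,::-1],None,fx=3,fy=3,interpolation=cv2.INTER_CUBIC))
for d in r.pinpoint('guard_grip','wrist'): print(round(d['score'],2),d['centre'],atz(c,d['centre'],.08))
plan([.599,.162,.061],np.radians(-104+180))
E
```

```text
0.74 [225.7, 31.5] [0.7665 0.1682 0.08  ]
t 11.95 tcp [0.599  0.1619 0.2202] F [0.1039 0.0269 0.8865] w 1.0017013742237004
toolz [-0. -0. -1.] yaw_y deg -102.92160437365958
shift [ 0.     -0.0001  0.1592] scale units [ 0.     -0.0002  0.3184]
rotvec [-0.      0.     -3.1228] units [ -0.0001   0.0003 -31.2277]
rotvec [0.     0.     0.0188] units [0.0002 0.0001 0.1882]
```

View pics/w5.png

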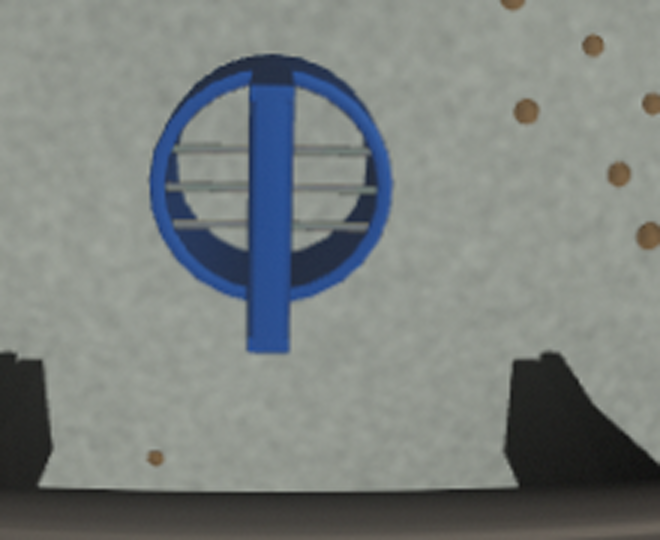

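The bar runs from crop (272,87) to (269,351), upright between the fingers, so the yaw is good. I'll project the bar ends to find its centre.

```bash
python3 - <<'E'
from h import *
c=cap('wrist'); f=lambda x,y,z:atz(c,(180+x/3,130+y/3),z)
a,b=f(272,87,.09),f(269,351,.09); v=a-b; y=np.arctan2(v[1],v[0]); print(a,b,(a+b)/2,np.linalg.norm(v),np.degrees(y))
l,rr=f(150,182,.045),f(392,182,.045); print('ring',(l+rr)/2,np.linalg.norm(l-rr))
m=(a+b)/2; plan([m[0],m[1],.061],y-np.pi/2)
E
```

```text
[0.6396 0.1546 0.09  ] [0.5556 0.1749 0.09  ] [0.5976 0.1647 0.09  ] 0.08641687144087416 -13.559861377549257
ring [0.6004 0.1642 0.045 ] 0.08676388284016505
t 12.0 tcp [0.599  0.162  0.2202] F [-0.452   0.0161 -0.0139] w 1.0017097435252336
toolz [ 0. -0. -1.] yaw_y deg -102.91331759184966
shift [-0.0019 -0.0024  0.1592] scale units [-0.0039 -0.0048  0.3184]
rotvec [ 0.     -0.      0.0113] units [ 0.     -0.0003  0.1128]
rotvec [ 0.      0.     -3.1303] units [  0.0004   0.     -31.3031]
```

move_arm:
  series:
    - [[0,0,0.11],[-0.001,-0.005,0.07],1]
    - [[0,0,0],[0,0,0.08],1]
    - [[0,0,0],[0,0,0.07],1]
    - [[0,0,0],[0,0,0.06],1]
    - [[0,0,0],[0,0,0.038],0.6]
    - [[0,0,0],[0,0,0],0]
    - [[0,0,0],[0,0,0],0]
    - [[0,0,0],[0,0,0],0]
    - [[0,0,0],[0,0,0],0]
    - [[0,0,0],[0,0,0],0]
    - [[0,0,0],[0,0,0],0]
    - [[0,0,0],[0,0,0],0]

```text
time_s: 13.2
tcp_pos: [0.5991, 0.1646, 0.0616]
ee_rot: [[0.972, -0.234, 0.001], [-0.234, -0.972, 0.0], [0.0, -0.0, -1.0]]
wrist_force: [0.0, 0.7, 0.9]
gripper_width: 0.357
gripper_force: 0.0
```

move_arm:
  series:
    - [[0,0,0],[0,0,0],0]
    - [[0,0,0],[0,0,0],0]
    - [[0,0,0],[0,0,0],0]
    - [[0,0,0],[0,0,0],0]
    - [[0,0,0],[0,0,0],0]

```text
time_s: 13.7
tcp_pos: [0.599, 0.1646, 0.0611]
ee_rot: [[0.972, -0.234, 0.0], [-0.234, -0.972, 0.0], [-0.0, -0.0, -1.0]]
wrist_force: [-0.5, -0.2, -0.1]
gripper_width: 0.157
gripper_force: 30.0
```

move_arm:
  series:
    - [[0,0,0],[0,0,-0.04],0]
    - [[0,0,0],[0,0,-0.07],0]
    - [[0,0,0],[0,0,-0.08],0]
    - [[0,0,0],[0,0,-0.08],0]
    - [[0,0,0],[0,0,-0.06],0]

```text
time_s: 14.2
tcp_pos: [0.5993, 0.1646, 0.2286]
ee_rot: [[0.972, -0.234, 0.002], [-0.234, -0.972, 0.001], [0.002, -0.001, -1.0]]
wrist_force: [0.4, 0.4, -1.4]
gripper_width: 0.157
gripper_force: 30.0
```

move_arm:
  series:
    - [[0,0,0],[0.005,0.04,0],0]
    - [[0,0,0],[0.012,0.07,0],0]
    - [[0,0,0],[0.012,0.07,0],0]
    - [[0,0,0],[0.012,0.07,0],0]
    - [[0,0,0],[0.012,0.07,0],0]
    - [[0,0,0],[0.012,0.07,0],0]
    - [[0,0,0],[0.012,0.07,0],0]
    - [[0,0,0],[0.012,0.07,0],0]
    - [[0,0,0],[0.01,0.07,0],0]
    - [[0,0,0],[0.005,0.065,0],0]
    - [[0,0,0],[0,0,0],0]
    - [[0,0,0],[0,0,0],0]

```text
time_s: 15.4
tcp_pos: [0.5707, -0.1717, 0.2247]
ee_rot: [[0.972, -0.236, -0.003], [-0.236, -0.972, 0.001], [-0.003, -0.0, -1.0]]
wrist_force: [0.5, 0.2, -1.5]
gripper_width: 0.16
gripper_force: 30.0
```

```bash
python3 - <<'E'
from h import *
c=cap('wrist')
im=c['img'][130:310,180:400]; cv2.imwrite('pics/w6.png',cv2.resize(im[:,:,::-1],None,fx=3,fy=3,interpolation=cv2.INTER_CUBIC))
plan([.5717,-.171,.139])
for n in('wrist','scene','top'):
    c=cap(n)
    for d in r.pinpoint('guard_grip',n): print(n,round(d['score'],2),d['centre'],atz(c,d['centre'],r.sense()['tcp_pos'][2]+.019))
    for d in r.pinpoint('inlet',n): print(n,'inlet',round(d['score'],2),d['centre'],atz(c,d['centre'],0))
# ring bottom centre expected
E
```

```text
t 15.45 tcp [ 0.5711 -0.1709  0.225 ] F [ 0.2706  0.7301 -2.4686] w 0.1554022067339824
toolz [-0.0021  0.0007 -1.    ] yaw_y deg -103.55936077677526
shift [ 0.0008 -0.0001  0.086 ] scale units [ 0.0016 -0.0001  0.1721]
wrist 0.7 [272.4, 286.0] [ 0.5696 -0.1702  0.2446]
wrist inlet 0.89 [274.0, 180.9] [ 0.5711 -0.1726  0.    ]
scene 0.89 [231.2, 197.3] [ 0.5768 -0.1764  0.2451]
scene 0.74 [359.8, 190.1] [0.8061 0.0735 0.2451]
scene 0.47 [245.7, 270.5] [ 0.7613 -0.3     0.2451]
scene inlet 0.56 [238.3, 246.5] [ 0.5787 -0.18    0.    ]
top 0.67 [196.8, 161.3] [0.7334 0.1509 0.2452]
top 0.57 [340.9, 200.7] [ 0.6415 -0.1991  0.2452]
```

View pics/w6.png

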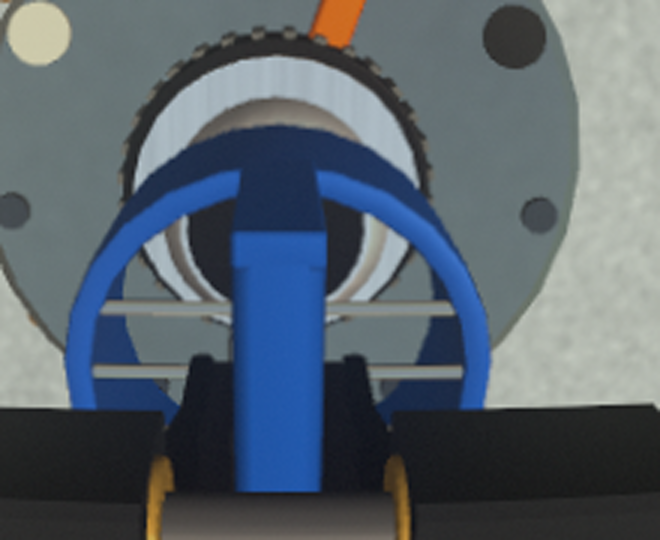

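The ring is concentric with the barrel sideways (crop column about 278 for both). I'll lower it gently.

move_arm:
  series:
    - [[0,0,0],[0.0015,0,0.02],0]
    - [[0,0,0],[0,0,0.03],0]
    - [[0,0,0],[0,0,0.03],0]
    - [[0,0,0],[0,0,0.02],0]
    - [[0,0,0],[0,0,0.01],0]
    - [[0,0,0],[0,0,0.01],0]
    - [[0,0,0],[0,0,0.005],0]
    - [[0,0,0],[0,0,0.005],0]
    - [[0,0,0],[0,0,0],0]

```text
time_s: 16.8
tcp_pos: [0.5727, -0.1711, 0.1612]
ee_rot: [[0.972, -0.234, 0.0], [-0.234, -0.972, 0.0], [0.0, -0.0, -1.0]]
wrist_force: [-0.6, -0.2, -1.7]
gripper_width: 0.156
gripper_force: 30.0
```

move_arm:
  series:
    - [[0,0,0],[0,0,0.008],0]
    - [[0,0,0],[0,0,0.008],0]
    - [[0,0,0],[0,0,0.008],0]
    - [[0,0,0],[0,0,0.008],0]
    - [[0,0,0],[0,0,0.006],0]
    - [[0,0,0],[0,0,0.004],0]
    - [[0,0,0],[0,0,0],0]
    - [[0,0,0],[0,0,0],0]
    - [[0,0,0],[0,0,0],0]

```text
time_s: 17.7
tcp_pos: [0.5728, -0.1711, 0.1404]
ee_rot: [[0.972, -0.234, 0.0], [-0.234, -0.972, -0.0], [0.0, -0.0, -1.0]]
wrist_force: [-0.2, -0.1, -1.0]
gripper_width: 0.152
gripper_force: 30.0
```

Still no contact force at about 1.4 mm above home, so I'll lower a little more, pressing lightly.

move_arm:
  series:
    - [[0,0,0],[0,0,0.002],0]
    - [[0,0,0],[0,0,0.002],0]
    - [[0,0,0],[0,0,0],0]
    - [[0,0,0],[0,0,0],0]

```text
time_s: 18.1
tcp_pos: [0.5729, -0.1711, 0.1392]
ee_rot: [[0.972, -0.233, 0.001], [-0.233, -0.972, -0.0], [0.001, 0.0, -1.0]]
wrist_force: [-1.7, 1.7, 5.0]
gripper_width: 0.16
gripper_force: 30.0
```

move_arm:
  series:
    - [[0,0,0],[0,0,0],0.5]
    - [[0,0,0],[0,0,0],0.7]
    - [[0,0,0],[0,0,0],0.7]
    - [[0,0,0],[0,0,0],0.7]
    - [[0,0,0],[0,0,0],0.7]
    - [[0,0,0],[0,0,-0.03],0.7]
    - [[0,0,0],[0,0,-0.08],0.7]
    - [[0,0,0],[0,0,-0.08],0.7]
    - [[0,0,0],[0,0,-0.08],0.7]
    - [[0,0,0],[0,0,0],0.7]

```text
time_s: 19.1
tcp_pos: [0.5757, -0.172, 0.2804]
ee_rot: [[0.972, -0.233, 0.013], [-0.233, -0.973, -0.003], [0.014, -0.0, -1.0]]
wrist_force: [0.3, -0.2, 0.6]
gripper_width: 0.699
gripper_force: 0.0
```

move_arm:
  series:
    - [[0,0,0],[-0.05,-0.03,0],1]
    - [[0,0,0],[-0.07,-0.05,0],1]
    - [[0,0,0],[-0.07,-0.05,0],1]
    - [[0,0,0],[-0.07,-0.05,0],1]
    - [[0,0,0],[0,0,0],1]
    - [[0,0,0],[0,0,0],1]

```text
time_s: 19.7
tcp_pos: [0.467, -0.0526, 0.2735]
ee_rot: [[0.973, -0.232, 0.001], [-0.232, -0.973, 0.0], [0.001, -0.0, -1.0]]
wrist_force: [0.8, 0.3, 0.1]
gripper_width: 0.992
gripper_force: 0.0
```

```bash
python3 - <<'E'
from h import *
a=cap('wrist'); b=cap('scene'); s=r.sense(); print(s['time_s'],s['tcp_pos'],s['wrist_force'])
for t,z in(('guard_grip',.158),('handle',.09),('mark_red',.03)):
    for n,c in(('wrist',a),('scene',b)):
        for d in r.pinpoint(t,n): print(t,n,round(d['score'],2),np.round(d['centre']),atz(c,d['centre'],z))
f=lambda i:cv2.resize(i,(400,300))
s1=cv2.resize(b['img'][180:300,170:330],(400,300),interpolation=cv2.INTER_CUBIC)
cv2.imwrite('pics/end.png',np.hstack([f(a['img']),s1])[:,:,::-1])
E
```

```text
19.8 [ 0.4678 -0.0534  0.2731] [-0.035  -0.6028 -0.6831]
guard_grip wrist 0.88 [378.  64.] [ 0.5725 -0.1709  0.158 ]
guard_grip wrist 0.68 [41. 13.] [0.7241 0.1295 0.158 ]
guard_grip scene 0.88 [234. 214.] [ 0.5716 -0.1713  0.158 ]
guard_grip scene 0.69 [361. 192.] [0.7777 0.1287 0.158 ]
handle wrist 0.61 [382.  11.] [ 0.6386 -0.2162  0.09  ]
handle scene 0.82 [240. 251.] [ 0.6373 -0.2175  0.09  ]
handle scene 0.18 [236. 229.] [ 0.5766 -0.1771  0.09  ]
mark_red wrist 0.46 [372.  12.] [ 0.6545 -0.2277  0.03  ]
mark_red scene 0.36 [246. 272.] [ 0.6701 -0.2321  0.03  ]
mark_red scene 0.27 [241. 250.] [ 0.6085 -0.1931  0.03  ]
```

View pics/end.png

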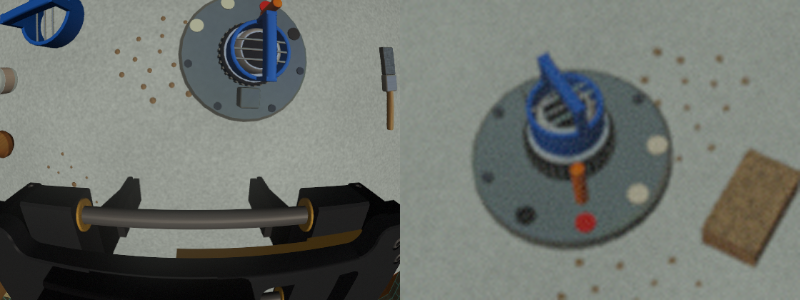

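The guard sits level on the shoulder at 158 mm, both cameras agreeing. The pin points at the red dot, seen at (580,180) and (585,222) in the right half, and the arm is clear.

```bash
python3 -c "
from station import r
print(r.finish_job())"
```

```text
the job is handed in; nothing more can be done
None
```

The collar is clicked in at the red-dot stop (0.70 rad), the smaller blue guard sits home and level on the shoulder, nothing is gripped, and the job was handed in at about 20 s.

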